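# Switch on the sculptor's bench in the right order

### The job

Start up the bench from its loose switch boxes (extractor, then compressor, then turntable): with the fingertips gently press down the square button, then the large round button, then the long bar-shaped button, each all the way in until it stops, where it stays by itself. Leave the small round button alone, do not pick up or push the boxes about, and disturb nothing else on the bench.

Things in the scene. Friction and masses are not known exactly. Their poses are not given: they have to be found in the camera images.
- square_box: loose grey steel switch box, 76 x 76 mm and 50 mm tall, 0.55 to 0.9 kg, standing on the bench, carrying in the middle of its top a square button cap, 34 x 34 mm. Origin: centre of its underside, z up. All four boxes are alike but for the button
- square_top (a point): centre of the flat top face of the square button's aluminium cap (10 mm thick); 82 mm above the bench when fully out, 72 mm when fully in and let go; moves with the cap
- square_button (a joint): how far this button is pressed in, m: 0 fully out, 0.010 at its stop. It starts 0 to 0.0015 in. No spring: it moves straight down against about 4 N of friction (and 15 N per m/s of damping), stays wherever it is left, and stops at 0.010. The cap sits on it on a stiff spring: once the button is at its stop the cap gives up to 8 mm more (5 N rising to 17 N, then rigid) and springs back when let go
- large_box: loose grey steel switch box, 76 x 76 mm and 50 mm tall, 0.55 to 0.9 kg, standing on the bench, carrying in the middle of its top a large round button cap, 48 mm in diameter. Origin: centre of its underside, z up. All four boxes are alike but for the button
- large_top (a point): centre of the flat top face of the large button's aluminium cap (10 mm thick); 82 mm above the bench when fully out, 72 mm when fully in and let go; moves with the cap
- large_button (a joint): how far this button is pressed in, m: 0 fully out, 0.010 at its stop. It starts 0 to 0.0015 in. No spring: it moves straight down against about 4 N of friction (and 15 N per m/s of damping), stays wherever it is left, and stops at 0.010. The cap sits on it on a stiff spring: once the button is at its stop the cap gives up to 8 mm more (5 N rising to 17 N, then rigid) and springs back when let go
- bar_box: loose grey steel switch box, 76 x 76 mm and 50 mm tall, 0.55 to 0.9 kg, standing on the bench, carrying in the middle of its top a long narrow bar-shaped button cap, 56 mm (along the box's y) x 16 mm (along its x). Origin: centre of its underside, z up. All four boxes are alike but for the button
- bar_top (a point): centre of the flat top face of the bar button's aluminium cap (10 mm thick); 82 mm above the bench when fully out, 72 mm when fully in and let go; moves with the cap
- bar_button (a joint): how far this button is pressed in, m: 0 fully out, 0.010 at its stop. It starts 0 to 0.0015 in. No spring: it moves straight down against about 4 N of friction (and 15 N per m/s of damping), stays wherever it is left, and stops at 0.010. The cap sits on it on a stiff spring: once the button is at its stop the cap gives up to 8 mm more (5 N rising to 17 N, then rigid) and springs back when let go
- small_box: loose grey steel switch box, 76 x 76 mm and 50 mm tall, 0.55 to 0.9 kg, standing on the bench, carrying in the middle of its top a small round button cap, 20 mm in diameter, not to be pressed. Origin: centre of its underside, z up. All four boxes are alike but for the button
- small_top (a point): centre of the flat top face of the small button's aluminium cap (10 mm thick); 82 mm above the bench when fully out, 72 mm when fully in and let go; moves with the cap
- small_button (a joint): how far this button is pressed in, m: 0 fully out, 0.010 at its stop. It starts 0 to 0.0015 in. No spring: it moves straight down against about 4 N of friction (and 15 N per m/s of damping), stays wherever it is left, and stops at 0.010. The cap sits on it on a stiff spring: once the button is at its stop the cap gives up to 8 mm more (5 N rising to 17 N, then rigid) and springs back when let go
- steel_cup: open steel cup, 68 mm across, 75 mm tall, loose; bystander, leave it alone. Origin: centre of its underside
- tin_can: plain closed can, 66 mm across, 90 mm tall, loose; bystander, leave it alone. Origin: centre of its underside
- tart_mould: upturned steel tart mould, 72 mm across, 22 mm tall, loose; bystander, leave it alone. Origin: centre of its underside
- rivet_jar: glass jar with steel lid, 56 mm across, 75 mm tall, loose; bystander, leave it alone. Origin: centre of its underside
- wrench: steel wrench lying flat, loose; bystander, leave it alone. Origin: on its underside, along its length; its x axis runs from handle to head
- screwdriver: screwdriver lying flat, loose; bystander, leave it alone. Origin: on its underside, along its length; its x axis runs from handle to head
- hammer: hammer lying flat, loose; bystander, leave it alone. Origin: on its underside, along its length; its x axis runs from handle to head
Things that resemble listed ones, but are neither listed nor needed, are in the scene too. What is shaped like the bar_box but orange is not meant.

How it is judged:
By the outcome, as a careful person would: the job done as asked, in the order asked, and still so for the second after the job is handed in, with the robot touching nothing.
It also fails if it takes over 48 s, if anything falls off the work surface, if the arm or the gripper's body presses on something with over 40 N, if the wrist force passes 120 N, or if a joint passes its speed limit or range.

### The arm

A 7-joint arm with a two-finger parallel gripper is mounted at the origin on the work surface. World frame = base frame: x ahead of the robot, y to its left, z up, the work surface at z = 0. Lengths are in m, angles in degrees, forces in N, time in s.
With the tool pointing down it reaches from about 0.425 to 0.95 m from the base axis. Payload 4.7 kg.
Tool frame: the origin (TCP) lies midway between the tips of the shut fingers; the grasp point (between the pads) lies 19 mm behind it (ctrl.pinch_z is the distance from the TCP to the grasp point, in m); z points along the fingers, y is the line along which they close (so a half turn about z gives the same grasp; the last joint's range is limited). The gripper opens to 85 mm and grips with 20 to 120 N. Pads are 22 mm wide; open, the fingers measure 114 mm over their backs; the gripper's body (76 mm by 85 mm) begins 54 mm behind the grasp point. The pads swing forward as they close: fully open they stand 13 mm farther back than shut.
Start: joints at [-77.458, 26.849, -2.785, 87.806, 1.381, 65.374, -4.715], TCP at [0.166, 0.654, 0.231] pointing down, gripper open.
Joint ranges: [-148.3, 148.3], [-19.14, 114.17], [-79.39, 73.82], [5.75, 140.21], [-59.74, 239.74], [12.07, 113.84], [-152.46, 152.46]. Speed limits (degrees/s): [147.25, 147.25, 180, 180, 180, 180, 180].

### API

Orientations are given as a 3x3 rotation matrix whose columns are the frame's x, y, z axes.
In Python, from cell import ctrl, cams gives the robot as it stands. The module is installed in compiled form; this text tells all that it offers.
- The arm moves only by the tool step_arm, never from a script. Its argument "moves" is a list of rows, each a list of 3 entries, a list of its own where there are three numbers: the finger opening in mm, from 0 to 85.4, then the shift along the world's x, y, z scaled (see below), then the turn about the world's z scaled (see below). In form: [[fingers, [tx, ty, tz], spin], ...]. A call has 1 to 5 rows; each row is the pose to reach, as a shift and turn from the pose commanded when the call began; what a row does not reach only later rows make up. The controller multiplies each number of a shift by 0.1 m and each number of a turn by 30 degrees. A row lasts 1/10 s, in which the tool goes at most 50 mm and 8.59 degrees, less where a joint would pass 70% of its speed; a pose out of reach is approached as far as the arm can. A call with a number of a shift or a turn outside -1 to 1 is refused whole. A call with a gripper value outside its range is refused whole. The fingers move at their own pace and stop on an object; the grip force is fixed at half the most. Time passes only in rows, so rows that repeat a pose let the fingers close. It gives the time, the measured TCP pose, the force, the opening and the grip force at its end, in the units of the state.
- ctrl.get_state(): the state, without advancing time (a new reading comes with each control period).
- cams.grab_frame(name): name is "scene" or "top"; returns the picture (384x512x3 uint8, red, green, blue); there is no depth.
- cams.camera_model(name): a dict with "fovy" (degrees; the focal length in pixels is half the picture's height over the tangent of half this angle, whatever the lens; pixels are square), "cx", "cy" (the principal point, pixels), "k1" (the pictures are not rectified: a ray, as slopes to the right and down, at radius r is drawn at 1 + k1 r^2 times it, then the intrinsics apply), "world_from_camera" (4x4, takes a point from camera to world coordinates). Camera axes: x right, y down, z forward; pixel columns grow to the right and rows downward; lengths in m; the calibration is good to about 2 mm. A picture is of the moment at which its call begins. camera_model takes no time and is no camera call.
- ctrl.sign_off(): hands the job in; it is judged then, once.
The state is a dict: "clock": time; "joint_positions": joint angles; "qvel": joint speeds; "joint_torque": joint torques, N m; "eef_pos": TCP position; "tcp_rot": TCP orientation; "ft_force": force on the tool from outside, world axes, zero at the start; "moment": the same for the moment, N m; "width": finger opening in m; "grip_force": force on a finger pad.
Only numpy, scipy, OpenCV 4.12 (cv2) and the standard library are available. Lean on these libraries where they do the work, as an engineer would, in place of code of your own. Each camera call takes 0.05 s, during which the arm holds its last target. There are 200 camera calls.

## Working session

There is one attempt and no reset: what is moved stays moved. The work goes in short steps, Python scripts to look and compute and a tool call to move; the robot and the scene stay as the last step left them, time stands still between calls to the robot, and variables do not carry over. Pictures are saved under pics/ and viewed, at most 10 in all, crops included, and the job is handed in when it is done.

Besides the shell and the picture viewer there is one more tool, called after "Call:" as name([rows], argument=value, ...), one row to a line, values as JSON. step_arm: Moves the arm, as the interface text tells. Shifts and turns lie within -1 to 1; 1 stands for 0.1 m of shift or 30 degrees of turn. Its arguments: {"type":"object","properties":{"moves":{"type":"array","items":{"type":"array"}}},"required":["moves"]}

```bash
mkdir -p pics
cat > h.py <<'E'
import numpy as np,cv2
from cell import ctrl,cams
def ray(n,px):
    m=cams.camera_model(n);f=192/np.tan(np.radians(m['fovy']/2))
    d=np.array([(px[0]-m['cx'])/f,(px[1]-m['cy'])/f]);u=d.copy()
    for _ in range(30): u=d/(1+m['k1']*(u@u))
    T=np.array(m['world_from_camera']);return T[:3,3],T[:3,:3]@np.r_[u,1]
def onz(n,px,z):
    o,d=ray(n,px);return o+d*(z-o[2])/d[2]
def proj(n,p):
    m=cams.camera_model(n);f=192/np.tan(np.radians(m['fovy']/2));T=np.array(m['world_from_camera'])
    c=T[:3,:3].T@(np.array(p)-T[:3,3]);u=c[:2]/c[2];u=u*(1+m['k1']*(u@u));return u*f+[m['cx'],m['cy']]
E
python3 - <<'E'
from h import *
for n in("scene","top"):
    im=cams.grab_frame(n)[:,:,::-1];cv2.imwrite(f'pics/{n}0.png',im);cv2.imwrite(f'pics/{n}0v.png',cv2.resize(im,(800,600),interpolation=cv2.INTER_CUBIC))
    m=cams.camera_model(n);print(n,m['fovy'],m['k1'],np.round(m['world_from_camera'],3).tolist())
s=ctrl.get_state();print(s)
E
```

```text
scene 43.30745624000852 -0.0227871430288841 [[0.847, 0.444, -0.293, 0.934], [0.532, -0.705, 0.469, -0.648], [0.001, -0.553, -0.833, 1.195], [0.0, 0.0, 0.0, 1.0]]
top 44.1583496386625 -0.004115677002732363 [[-0.055, -0.978, 0.2, 0.218], [-0.998, 0.054, -0.006, -0.0], [-0.005, -0.2, -0.98, 1.641], [0.0, 0.0, 0.0, 1.0]]
{'clock': 0.1, 'joint_positions': array([-77.45711706,  26.89384311,  -2.78545518,  87.86873735,
         1.38006502,  65.37451102,  -4.71570567]), 'qvel': array([ 0.01724501, -0.02296033,  0.13270999, -0.12323943, -0.12062696,
       -0.03538961,  0.0142083 ]), 'joint_torque': array([ 8.45385057e-04, -5.11513710e+01, -4.68265289e-02, -2.38392019e+01,
        1.07616434e-02,  4.36291157e-03, -1.78752100e-05]), 'eef_pos': array([0.16540765, 0.6538644 , 0.23033906]), 'tcp_rot': array([[-9.69460016e-01,  2.45249089e-01, -4.02042266e-04],
       [ 2.45249414e-01,  9.69458415e-01, -1.76248449e-03],
       [-4.24844559e-05, -1.80725887e-03, -9.99998366e-01]]), 'ft_force': array([-0.40027957,  0.37002225, -0.76388539]), 'moment': array([0.03365391, 0.04191538, 0.01226808]), 'grip_force': 0.0, 'width': 0.0856429651472943}
```

View pics/top0v.png

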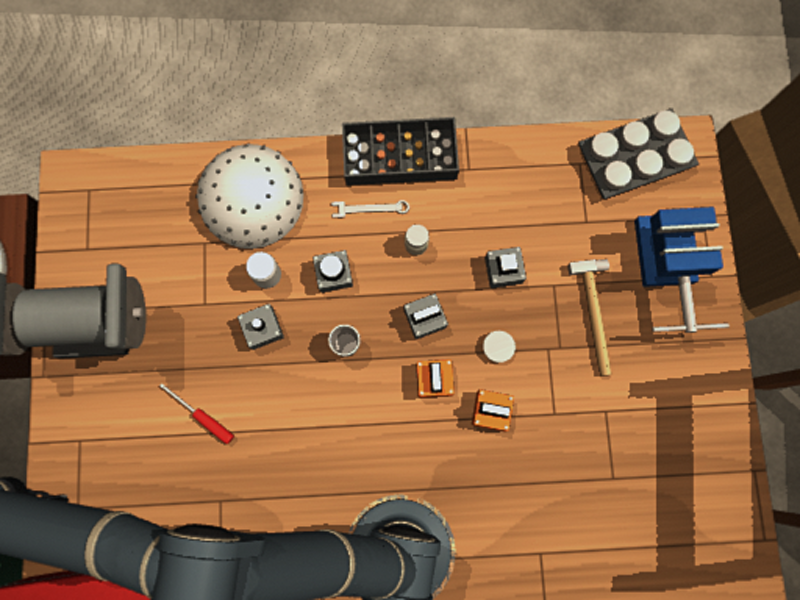

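View pics/scene0v.png

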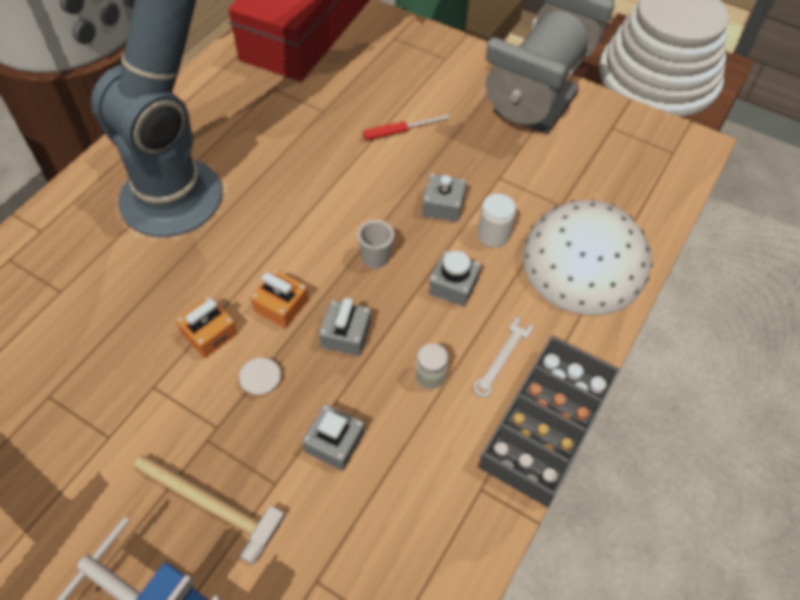

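Top view (800x600 pixels): the grey boxes are square (506,265), large round (332,270), bar (426,315) and small round (259,326). Orange lookalikes are at (436,378) and (494,410); only the grey box at (426,315) fits bar_box. I'll measure the caps and confirm with an enlarged crop.

```bash
cat > meas.py <<'E'
from h import *
import sys
S={'square':((506,262),(333,426)),'large':((332,266),(456,264)),'bar':((426,313),(345,316)),'small':((258,323),(445,184))}
def run(ims,tag):
    tiles=[];res={}
    for k,v in S.items():
        out=[]
        for n,p,im in zip(("top","scene"),v,ims):
            p=np.array(p)*.64;x,y=p.astype(int);r=16
            g=cv2.cvtColor(im,cv2.COLOR_BGR2GRAY)[y-r:y+r,x-r:x+r]
            gb=cv2.resize(g,None,fx=8,fy=8,interpolation=cv2.INTER_CUBIC)
            mk=(gb>(200 if n=="top" else 190)).astype(np.uint8)
            N,L,st,ce=cv2.connectedComponentsWithStats(mk)
            best=min(range(1,N),key=lambda i:np.hypot(*(ce[i]-r*8))-st[i,4]/50)
            c=(ce[best]+.5)/8-.5+[x-r,y-r]
            cn=cv2.findContours((L==best).astype(np.uint8),0,2)[0][0]
            w=np.array([onz(n,(q+.5)/8-.5+[x-r,y-r],.0815)[:2] for q in cn[:,0].astype(float)],np.float32)
            rc=cv2.minAreaRect(w*1000)
            out.append(onz(n,c,.0815)[:2]);print(k,n,np.round(out[-1],4),'rect',np.round(rc[0],1),np.round(rc[1],1),round(rc[2],1))
            t=cv2.resize(im[y-r:y+r,x-r:x+r],(190,190),interpolation=cv2.INTER_CUBIC)
            cv2.drawContours(t,[(cn*190/256).astype(int)],-1,(0,0,255),1);tiles.append(t)
    cv2.imwrite(f'pics/{tag}.png',cv2.vconcat([cv2.hconcat(tiles[0::2]),cv2.hconcat(tiles[1::2])]))
if __name__=='__main__': run([cv2.imread('pics/top0.png'),cv2.imread('pics/scene0.png')],'crop0')
E
python3 meas.py
```

```text
square top [ 0.5957 -0.2705] rect [ 595.8 -270.7] [32.8 32.7] 5.4
square scene [ 0.5992 -0.2718] rect [ 599.1 -271.6] [31.3 31.6] 5.2
large top [0.608  0.1152] rect [607.7 115.5] [45.4 43.6] 27.0
large scene [0.6112 0.1148] rect [611.4 114.6] [44.1 46.2] 18.0
bar top [ 0.4944 -0.0851] rect [494.7 -85. ] [14.9 54.8] 18.0
bar scene [ 0.498  -0.0862] rect [497.9 -85.7] [13.  54.8] 17.3
small top [0.4916 0.2792] rect [492.  279.4] [16.8 16.1] 86.8
small scene [0.4956 0.2782] rect [495.6 278.1] [14.8 16.7] 6.1
```

View pics/crop0.png

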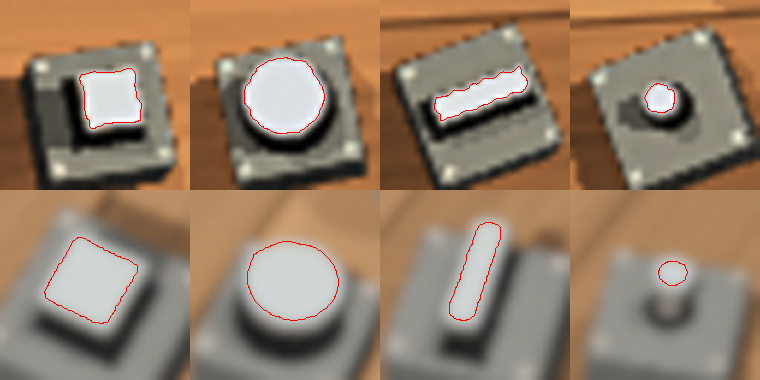

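The crops show a square, a large round and a bar cap on grey boxes, each outlined cleanly, and the two views agree to about 4 mm. Targets are square (0.5975,-0.271), large (0.6095,0.115) and bar (0.496,-0.0855). I'll start with a test move.

Call:
step_arm([
  [0,[0.33,-0.33,0],0],
  [0,[0.67,-0.67,0],0],
  [0,[1,-1,0],0],
  [0,[1,-1,0],0],
])

```text
clock: 0.5
eef_pos: [0.273, 0.5484, 0.2311]
tcp_rot: [[-0.966, 0.257, 0.004], [0.257, 0.966, -0.004], [-0.005, -0.003, -1.0]]
ft_force: [1.1, -0.4, -0.0]
width: 0.0283
grip_force: 0.0
```

Call:
step_arm([
  [0,[0.33,-0.33,0],0],
  [0,[0.67,-0.67,0],0],
  [0,[1,-1,0],0],
])

```text
clock: 0.8
eef_pos: [0.3661, 0.4533, 0.231]
tcp_rot: [[-0.97, 0.244, -0.0], [0.244, 0.97, -0.0], [0.0, -0.0, -1.0]]
ft_force: [0.5, -0.2, 0.1]
width: -0.0004
grip_force: 0.0
```

Call:
step_arm([
  [0,[0.33,-0.33,0],0],
  [0,[0.67,-0.67,0],0],
  [0,[1,-1,0],0],
])

```text
clock: 1.1
eef_pos: [0.4664, 0.3531, 0.2311]
tcp_rot: [[-0.97, 0.245, -0.0], [0.245, 0.97, -0.0], [0.0, -0.0, -1.0]]
ft_force: [-0.0, 0.2, -0.6]
width: -0.0001
grip_force: 0.0
```

Call:
step_arm([
  [0,[0.33,-0.33,0],0],
  [0,[0.67,-0.67,0],0],
  [0,[1,-1,0],0],
])

```text
clock: 1.4
eef_pos: [0.5664, 0.2533, 0.2311]
tcp_rot: [[-0.97, 0.245, -0.0], [0.245, 0.97, 0.0], [0.0, -0.0, -1.0]]
ft_force: [1.4, 0.8, 1.1]
width: 0.0
grip_force: 0.0
```

Call:
step_arm([
  [0,[0,-0.4,0],0],
  [0,[0,-0.8,0],0],
  [0,[0,-1,0],0],
])

```text
clock: 1.7
eef_pos: [0.5656, 0.15, 0.2309]
tcp_rot: [[-0.968, 0.25, -0.001], [0.25, 0.968, -0.002], [0.0, -0.002, -1.0]]
ft_force: [1.0, 0.3, 0.4]
width: -0.0001
grip_force: 0.0
```

Call:
step_arm([
  [0,[0,-0.4,0],0],
  [0,[0,-0.8,0],0],
  [0,[0,-1,0],0],
])

```text
clock: 2.0
eef_pos: [0.5652, 0.0504, 0.2311]
tcp_rot: [[-0.968, 0.25, -0.001], [0.25, 0.968, -0.002], [0.0, -0.002, -1.0]]
ft_force: [-0.3, 0.4, 0.1]
width: -0.0002
grip_force: 0.0
```

Call:
step_arm([
  [0,[0,-0.4,0],0],
  [0,[0,-0.8,0],0],
  [0,[0,-1,0],0],
])

```text
clock: 2.3
eef_pos: [0.565, -0.0495, 0.2312]
tcp_rot: [[-0.968, 0.25, -0.0], [0.25, 0.968, -0.002], [0.0, -0.002, -1.0]]
ft_force: [1.0, -0.1, -0.1]
width: -0.0001
grip_force: 0.0
```

Call:
step_arm([
  [0,[0,-0.4,0],0],
  [0,[0,-0.8,0],0],
  [0,[0,-1,0],0],
  [0,[0,-1,0],0],
])

```text
clock: 2.7
eef_pos: [0.5648, -0.1495, 0.2311]
tcp_rot: [[-0.968, 0.251, -0.001], [0.251, 0.968, -0.002], [0.0, -0.002, -1.0]]
ft_force: [0.8, -1.1, -0.3]
width: -0.0001
grip_force: 0.0
```

Call:
step_arm([
  [0,[0.1,-0.4,0],0],
  [0,[0.3,-0.8,0],0],
  [0,[0.3,-1,0],0],
  [0,[0.3,-1,0],0],
])

```text
clock: 3.1
eef_pos: [0.5953, -0.2477, 0.2307]
tcp_rot: [[-0.969, 0.249, -0.001], [0.249, 0.969, -0.001], [0.001, -0.001, -1.0]]
ft_force: [-1.0, -0.0, -0.2]
width: 0.0
grip_force: 0.0
```

Call:
step_arm([
  [0,[0,-0.22,-0.2],0],
  [0,[0,-0.22,-0.5],0],
  [0,[0,-0.22,-0.8],0],
  [0,[0,-0.22,-1],0],
  [0,[0,-0.22,-1],0],
])

```text
clock: 3.6
eef_pos: [0.5941, -0.2632, 0.1278]
tcp_rot: [[-0.97, 0.242, -0.007], [0.242, 0.97, 0.005], [0.007, 0.003, -1.0]]
ft_force: [1.0, -0.6, 0.1]
width: -0.0002
grip_force: 0.0
```

Call:
step_arm([
  [0,[0,0,-0.1],0],
  [0,[0,0,-0.2],0],
  [0,[0,0,-0.3],0],
  [0,[0,0,-0.3],0],
])

```text
clock: 4.0
eef_pos: [0.5948, -0.2669, 0.1]
tcp_rot: [[-0.969, 0.245, -0.002], [0.245, 0.969, 0.001], [0.002, 0.001, -1.0]]
ft_force: [-0.0, 0.0, 0.1]
width: 0.0003
grip_force: 0.0
```

Call:
step_arm([
  [0,[0.02,-0.03,-0.06],0],
  [0,[0.02,-0.03,-0.12],0],
  [0,[0.02,-0.03,-0.15],0],
  [0,[0.02,-0.03,-0.17],0],
  [0,[0.02,-0.03,-0.18],0],
])

```text
clock: 4.5
eef_pos: [0.5975, -0.2706, 0.0831]
tcp_rot: [[-0.969, 0.245, -0.0], [0.245, 0.969, 0.0], [0.0, 0.0, -1.0]]
ft_force: [-0.2, 0.2, 0.9]
width: -0.0
grip_force: 0.0
```

Call:
step_arm([
  [0,[0,0,-0.02],0],
  [0,[0,0,-0.04],0],
  [0,[0,0,-0.06],0],
  [0,[0,0,-0.08],0],
  [0,[0,0,-0.08],0],
])

```text
clock: 5.0
eef_pos: [0.5977, -0.2707, 0.0753]
tcp_rot: [[-0.969, 0.245, 0.0], [0.245, 0.969, -0.0], [-0.001, -0.0, -1.0]]
ft_force: [-0.2, -0.1, 1.8]
width: 0.0001
grip_force: 1.1
```

Call:
step_arm([
  [0,[0,0,-0.02],0],
  [0,[0,0,-0.04],0],
  [0,[0,0,-0.06],0],
  [0,[0,0,-0.07],0],
  [0,[0,0,-0.07],0],
])

```text
clock: 5.5
eef_pos: [0.5978, -0.2707, 0.0692]
tcp_rot: [[-0.969, 0.245, 0.001], [0.245, 0.969, 0.0], [-0.001, 0.0, -1.0]]
ft_force: [-1.9, 1.2, 9.7]
width: 0.0003
grip_force: 4.7
```

The force of 9.7 N at z 0.069 fits the cap spring past the stop, so the square button is fully in. Next I'll lift and go to the large round button.

Call:
step_arm([
  [0,[0,0,0.05],0],
  [0,[0,0,0.15],0],
  [0,[0,0,0.4],0],
  [0,[0,0,0.8],0],
  [0,[0,0,1],0],
])

```text
clock: 6.0
eef_pos: [0.5985, -0.2713, 0.1713]
tcp_rot: [[-0.969, 0.245, 0.003], [0.245, 0.969, -0.001], [-0.003, -0.001, -1.0]]
ft_force: [-0.0, -0.4, 0.0]
width: -0.0001
grip_force: 0.0
```

Call:
step_arm([
  [0,[0.05,0.3,0],0],
  [0,[0.1,0.7,0],0],
  [0,[0.12,1,0],0],
])

```text
clock: 6.3
eef_pos: [0.6098, -0.1679, 0.1683]
tcp_rot: [[-0.97, 0.244, 0.0], [0.244, 0.97, 0.001], [0.0, 0.001, -1.0]]
ft_force: [0.7, 0.9, -0.3]
width: 0.0002
grip_force: 0.0
```

Call:
step_arm([
  [0,[0,0.4,0],0],
  [0,[0,0.8,0],0],
  [0,[0,1,0],0],
])

```text
clock: 6.6
eef_pos: [0.6092, -0.0656, 0.1679]
tcp_rot: [[-0.971, 0.24, -0.001], [0.24, 0.971, 0.002], [0.002, 0.002, -1.0]]
ft_force: [-0.5, -0.1, -0.5]
width: -0.0003
grip_force: 0.0
```

Call:
step_arm([
  [0,[0,0.4,0],0],
  [0,[0,0.8,0],0],
  [0,[0,1,0],0],
])

```text
clock: 6.9
eef_pos: [0.609, 0.0344, 0.168]
tcp_rot: [[-0.971, 0.24, -0.001], [0.24, 0.971, 0.002], [0.001, 0.002, -1.0]]
ft_force: [-0.6, -0.3, 0.2]
width: 0.0002
grip_force: 0.0
```

Call:
step_arm([
  [0,[0,0.4,0],0],
  [0,[0,0.7,0],0],
  [0,[0,0.86,0],0],
  [0,[0,0.86,0],0],
  [0,[0,0.86,0],0],
])

```text
clock: 7.4
eef_pos: [0.6095, 0.1135, 0.1682]
tcp_rot: [[-0.969, 0.247, -0.0], [0.247, 0.969, -0.002], [-0.0, -0.002, -1.0]]
ft_force: [-0.2, -1.1, 0.4]
width: -0.0001
grip_force: 0.0
```

Call:
step_arm([
  [0,[0,0,-0.2],0],
  [0,[0,0,-0.4],0],
  [0,[0,0,-0.6],0],
  [0,[0,0,-0.7],0],
  [0,[0,0,-0.7],0],
])

```text
clock: 7.9
eef_pos: [0.6087, 0.1131, 0.097]
tcp_rot: [[-0.969, 0.248, -0.003], [0.248, 0.969, -0.002], [0.002, -0.002, -1.0]]
ft_force: [0.3, 1.1, 0.1]
width: 0.0001
grip_force: 0.0
```

Call:
step_arm([
  [0,[0,0,-0.06],0],
  [0,[0,0,-0.11],0],
  [0,[0,0,-0.13],0],
  [0,[0,0,-0.15],0],
  [0,[0,0,-0.17],0],
])

```text
clock: 8.4
eef_pos: [0.6097, 0.1155, 0.0815]
tcp_rot: [[-0.97, 0.245, 0.001], [0.245, 0.97, 0.0], [-0.0, 0.0, -1.0]]
ft_force: [-0.4, 0.1, 2.8]
width: -0.0004
grip_force: 1.9
```

Call:
step_arm([
  [0,[0,0,-0.02],0],
  [0,[0,0,-0.04],0],
  [0,[0,0,-0.06],0],
  [0,[0,0,-0.06],0],
])

```text
clock: 8.8
eef_pos: [0.6097, 0.1156, 0.0753]
tcp_rot: [[-0.969, 0.245, 0.0], [0.245, 0.969, 0.0], [-0.0, 0.0, -1.0]]
ft_force: [0.3, 0.3, 1.3]
width: -0.0004
grip_force: 1.0
```

Call:
step_arm([
  [0,[0,0,-0.02],0],
  [0,[0,0,-0.04],0],
  [0,[0,0,-0.06],0],
  [0,[0,0,-0.07],0],
  [0,[0,0,-0.07],0],
])

```text
clock: 9.3
eef_pos: [0.6098, 0.1155, 0.0691]
tcp_rot: [[-0.969, 0.245, 0.0], [0.245, 0.969, 0.001], [-0.0, 0.001, -1.0]]
ft_force: [-2.5, -0.3, 9.6]
width: 0.0001
grip_force: 4.7
```

The large button reads the same (9.6 N at 0.069), so it is fully in. Next is the bar.

Call:
step_arm([
  [0,[0,0,0.05],0],
  [0,[0,0,0.15],0],
  [0,[0,0,0.4],0],
  [0,[0,0,0.8],0],
  [0,[0,0,1],0],
])

```text
clock: 9.8
eef_pos: [0.6107, 0.1153, 0.1712]
tcp_rot: [[-0.969, 0.246, 0.004], [0.246, 0.969, 0.001], [-0.003, 0.002, -1.0]]
ft_force: [1.0, 0.4, 0.6]
width: -0.0001
grip_force: 0.0
```

Call:
step_arm([
  [0,[-0.15,-0.25,0],0.25],
  [0,[-0.3,-0.5,0],0.5],
  [0,[-0.45,-0.75,0],0.75],
  [0,[-0.6,-1,0],1],
  [0,[-0.6,-1,0],1],
])

```text
clock: 10.3
eef_pos: [0.5472, 0.0107, 0.1682]
tcp_rot: [[-0.964, -0.268, -0.002], [-0.268, 0.964, -0.002], [0.003, -0.001, -1.0]]
ft_force: [0.7, -0.7, 0.2]
width: 0.0
grip_force: 0.0
```

Call:
step_arm([
  [0,[-0.15,-0.3,0],0],
  [0,[-0.4,-0.7,0],0.07],
  [0,[-0.53,-1,0],0.07],
  [0,[-0.53,-1,0],0.07],
  [0,[-0.53,-1,0],0.07],
])

```text
clock: 10.8
eef_pos: [0.4968, -0.0845, 0.1685]
tcp_rot: [[-0.952, -0.306, 0.001], [-0.306, 0.952, 0.0], [-0.001, 0.0, -1.0]]
ft_force: [0.3, 0.7, -0.4]
width: -0.0003
grip_force: 0.0
```

Call:
step_arm([
  [0,[0,0,-0.2],0],
  [0,[0,0,-0.4],0],
  [0,[0,0,-0.6],0],
  [0,[0,0,-0.7],0],
  [0,[0,0,-0.7],0],
])

```text
clock: 11.3
eef_pos: [0.4962, -0.0831, 0.097]
tcp_rot: [[-0.951, -0.309, -0.003], [-0.309, 0.951, 0.001], [0.003, 0.001, -1.0]]
ft_force: [-0.5, -0.2, 0.4]
width: -0.0001
grip_force: 0.0
```

Call:
step_arm([
  [0,[0,0,-0.06],0],
  [0,[0,0,-0.11],0],
  [0,[0,0,-0.13],0],
  [0,[0,0,-0.15],0],
  [0,[0,0,-0.17],0],
])

```text
clock: 11.8
eef_pos: [0.4967, -0.0847, 0.0815]
tcp_rot: [[-0.952, -0.307, 0.001], [-0.307, 0.952, 0.0], [-0.001, -0.0, -1.0]]
ft_force: [-0.4, -0.1, 3.3]
width: 0.0001
grip_force: 1.9
```

Call:
step_arm([
  [0,[0,0,-0.02],0],
  [0,[0,0,-0.04],0],
  [0,[0,0,-0.06],0],
  [0,[0,0,-0.06],0],
])

```text
clock: 12.2
eef_pos: [0.4967, -0.0846, 0.0752]
tcp_rot: [[-0.952, -0.307, 0.0], [-0.307, 0.952, -0.0], [-0.0, -0.0, -1.0]]
ft_force: [0.1, -0.8, 1.3]
width: 0.0001
grip_force: 0.6
```

Call:
step_arm([
  [0,[0,0,-0.02],0],
  [0,[0,0,-0.04],0],
  [0,[0,0,-0.06],0],
  [0,[0,0,-0.07],0],
  [0,[0,0,-0.07],0],
])

```text
clock: 12.7
eef_pos: [0.4968, -0.0847, 0.0688]
tcp_rot: [[-0.952, -0.307, 0.0], [-0.307, 0.952, 0.0], [-0.0, 0.0, -1.0]]
ft_force: [-2.0, 0.2, 10.7]
width: -0.0001
grip_force: 4.9
```

All three presses reached the stop. I'll lift and check with one more look.

Call:
step_arm([
  [0,[0,0,0.05],0],
  [0,[0,0,0.15],0],
  [0,[0,0,0.4],0],
  [0,[0,0,0.8],0],
  [0,[0,0,1],0],
])

```text
clock: 13.2
eef_pos: [0.4975, -0.0848, 0.171]
tcp_rot: [[-0.952, -0.307, 0.003], [-0.307, 0.952, -0.0], [-0.003, -0.001, -1.0]]
ft_force: [0.3, -0.0, 1.2]
width: -0.0001
grip_force: 0.0
```

Call:
step_arm([
  [0,[0,0.3,0.4],0],
  [0,[0,0.6,0.8],0],
  [0,[0,1,1],0],
  [0,[0,1,1],0],
  [0,[0,1,1],0],
])

```text
clock: 13.7
eef_pos: [0.4963, 0.0162, 0.2686]
tcp_rot: [[-0.951, -0.31, 0.0], [-0.31, 0.951, -0.0], [-0.0, -0.0, -1.0]]
ft_force: [-0.7, -1.2, -0.5]
width: 0.0
grip_force: 0.0
```

Run:
```python
from h import *
im=cams.grab_frame("scene")[:,:,::-1]
cv2.imwrite('pics/scene1.png',im)
a=cv2.imread('pics/scene0.png')
f=lambda q:cv2.resize(q[100:310,150:330],(400,467),interpolation=cv2.INTER_CUBIC)
cv2.imwrite('pics/cmp.png',cv2.hconcat([f(a),f(im)]))
print(ctrl.get_state()['ft_force'],ctrl.get_state()['eef_pos'])
```

```text
[-0.08810787 -0.4142693   0.46691262] [0.4958801  0.01487552 0.26781435]
```

View pics/cmp.png

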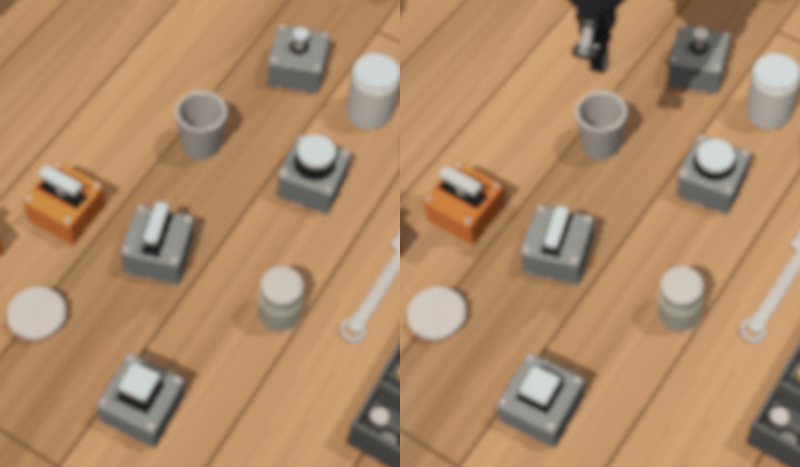

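The before/after crops show the square (540,385), large (715,157) and bar (557,228) caps lowered. The boxes and everything around them have not moved, and the small cap (702,40) is still out.

```bash
python3 -c "
from cell import ctrl
print(ctrl.sign_off())"
```

```text
the job is handed in; nothing more can be done
None
```

The square, large round and bar buttons were pressed in that order to their stops (about 10 N each), the small button and everything else in view was left as it was, and the job was handed in at about 14 s.

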